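# Brace block in, stool column held over its mortise

### The job

Seat the loose brace block fully down in the empty pocket of the round stool base, its tongue pointing in towards the mortise like the block already fitted opposite, and let go of it. Then pick up the turned column, carry it over the spirit level without touching that, and stop with its tenon hovering about a centimetre above the mortise, upright, centred and turned to match it. Finish still holding it there for a dry alignment check: the column must never touch the base, and the level, tin, sanding block and screwdriver stay where they are.

Things in the scene. Friction and masses are not known exactly. Their poses are not given: they have to be found in the camera images.
- base: Fixed round stool base: dark disc 244 mm across, 22 mm thick, with a pad 220 (its x) by 88 mm (its y), 14 mm thick, top 36 mm above the bench. The pad has a mortise in the middle and a pocket at each end: the +x one holds a glued-in block like the loose one, standing 30 mm above the pad, tongue to the mortise; the -x one is empty. Origin: centre of the underside. Yaw within 1.2 rad either way.
- mortise (a point): Centre of the mortise's mouth, at the pad's top (36 mm above the bench). The mortise is 34 mm along the base's x and 18 mm along its y, 14 mm deep. Axes as the base.
- pocket (a point): Centre of the empty pocket's floor, 82 mm from the base's centre towards its -x, 22 mm above the bench. The pocket is 40 mm along the base's x, 30 mm along its y and 14 mm deep (2 mm clearance all round the block). Axes as the base. The seated block's tongue points along the base's +x.
- block: Loose brace block, mid-brown wood, upright on the bench: body 36 (its x) by 26 (its y) by 44 mm high, tongue 14 mm wide and 12 mm high (z 30 to 42 mm) sticking out 14 mm from its +x face. About 40 g. Origin: centre of the body's underside; x points to the tongue. Gripped across the 26 mm with fingertips 19 mm above its underside, it seats with the fingers clear of the pad.
- tongue_tip (a point): End of the loose block's tongue: 32 mm along the block's x from its origin, 36 mm above its underside.
- prop: Fixed scrap plywood board 110 by 100 by 8 mm with two wooden battens along its x (each 30 mm wide, tops 30 mm above the bench, 28 mm gap between) on which the column's foot stands. Origin: centre of its underside.
- column: Turned column upright on the prop, 145 mm long, about 200 g. From below: flat tenon 30 (its x) by 14 mm (its y), 12 mm long; round foot 68 mm across; slim waist; at the top a square block 34 by 34 mm, z 105 to 145, faces square to x and y: grip there. Origin: centre of the tenon's end face, at first 18 mm above the bench; z points up. Either way round (half a turn) fits.
- level: Spirit level, loose, standing on its edge between the prop's side and the base: 400 mm (its x) by 26 mm, 60 mm high, aluminium with black ends, 0.8 kg. Origin: centre of its underside. Must not be disturbed.
- tin: Closed varnish tin, 76 mm across, 85 mm high, loose bystander. Origin: centre of its underside.
- sander: Cork sanding block 100 by 60 by 26 mm, loose bystander. Origin: centre of its underside.
- driver: Screwdriver 200 mm long, lying, loose bystander.

How it is judged:
On the way, in this order (a step that is already met when the one before it is completed fails the run):
1. the brace block is seated in the empty pocket, tongue towards the mortise, and released (horizontal distance between block and pocket below 0.005 m and z of block in the frame of pocket below 0.004 m and x of tongue_tip in the frame of base above -0.06 m and angle between block's own z axis and vertical below 0.08 rad and contact force between the fingers and block below 0.1 N), for 0.2 s.
2. the column is lifted clear of its prop in the fingers (height (world z) of column above 0.045 m and contact force between the fingers and column above 1 N), for 0.1 s.
At the end, for the whole second after the job is handed in: Column held still by the fingers alone: tenon end 3 to 20 mm above the mortise, within 6 mm of centre, 0.12 rad of its direction (either way round), upright within 0.08 rad. Block released in its pocket (5 mm of centre, 4 mm of floor, upright within 0.08 rad), tongue to the mortise (all of step 1 and z of column in the frame of mortise between 0.003 and 0.02 m and horizontal distance between column and mortise below 0.006 m and angle between the x axis of column and the x axis of base, either way round below 0.12 rad and angle between column's own z axis and vertical below 0.08 rad and contact force between the fingers and column above 1 N and contact force between column and base below 0.1 N and contact force between column and block below 0.1 N and linear speed of column below 0.02 m/s); the arm keeps its last pose, push and grip.
It fails at once if the column touches the base (contact force between column and base above 0.3 N).
It fails at once if the column touches the spirit level (contact force between column and level above 0.3 N).
It fails at once if the level, tin, sanding block or screwdriver is moved by more than 20 mm, or the level is tipped (distance of any of level, tin, sander, driver from where it was at the start of the episode above 0.02 m or angle between level's own z axis and vertical above 0.2 rad).
It also fails if it takes over 58 s, if anything falls off the work surface, if the arm or the gripper's body presses on something with over 40 N, if the wrist force passes 120 N, or if a joint passes its speed limit or range.

### The arm

A 6-joint arm with a two-finger parallel gripper is mounted at the origin on the work surface. World frame = base frame: x ahead of the robot, y to its left, z up, the work surface at z = 0. Lengths are in m, angles in rad, forces in N, time in s.
With the tool pointing down it reaches from about 0.25 to 0.775 m from the base axis. Payload 4 kg.
Tool frame: the origin (TCP) lies midway between the tips of the shut fingers; the grasp point (between the pads) lies 19 mm behind it; x points along the fingers, y is the direction in which the jaws open and shut, and the axes are right-handed (so a half turn about x gives the same grasp; the last joint's range is limited). The gripper opens to 85 mm and grips with 20 to 120 N. Pads are 22 mm wide; open, the fingers measure 114 mm over their backs; the gripper's body (76 mm by 85 mm) begins 54 mm behind the grasp point. The pads swing forward as they close: fully open they stand 13 mm farther back than shut.
Start: joints at [-0.103, 0.087, 1.371, -0, 1.684, -0.103], TCP at [0.55, -0, 0.231] pointing down, gripper open.
Joint ranges: [-3.1, 3.1], [-0.76, 2.03], [0.27, 2.55], [-1.08, 4.22], [0.17, 2.65], [-2.57, 2.57]. Speed limits (rad/s): [2.79, 2.79, 3.14, 3.14, 3.14, 3.14].

### API

Orientations are given as a rotation vector (axis times angle).
In Python, from rig import manip gives the robot as it stands.
- The arm moves only by the tool send_rows, never from a script. Its argument "commands" is a list of rows, each a list of 7 numbers: the shift along the tool's x, y, z in m, then the turn, a rotation vector about the tool's x, y, z in degrees, then the opening, from 0 (shut) to 1 (fully open). In form: [[dx, dy, dz, ax, ay, az, grip], ...]. A call has 1 to 12 rows; each row shifts and turns the pose as measured when the row begins, along the tool's axes as they then stand; what a row does not reach is not made up. A row lasts 1/12 s, in which the tool goes at most 41.7 mm and 7.16 degrees, less where a joint would pass 70% of its speed; a pose out of reach is approached as far as the arm can. A call is refused whole if a number of a shift passes 0.0417 or a number of a turn 7.16, either way. A call with a gripper value outside its range is refused whole. The fingers move at their own pace and stop on an object; "squeeze" is the grip in N (left out, the last holds). Time passes only in rows, so rows that do not move let the fingers close. It gives the time, the measured TCP pose, the force and the opening at its end, in the units of the state.
- manip.sense(): the state, without advancing time (a new reading comes with each control period).
- manip.capture(name): name is "scene" or "side" or "wrist"; returns (picture, depth): 384x512x3 uint8, red, green, blue; 384x512 float32, m along the optical axis (not along the pixel's ray), 0 where there is no reading.
- manip.camera_model(name): a dict with "intrinsics" (3x3 intrinsics, pixels), "pose" (4x4, takes a point from camera to world coordinates). Camera axes: x right, y down, z forward; pixel columns grow to the right and rows downward; lengths in m; the calibration is good to about 2 mm. The wrist camera is an equidistant fisheye: a pixel r from the principal point sees the ray r / f radians off the axis. A picture is of the moment at which its call begins: read the wrist's pose just before it. camera_model takes no time and is no camera call; for the wrist camera it gives the pose at the moment of the call.
- manip.sign_off(): hands the job in, once; it reports no verdict.
Trained networks look in the newest picture that a camera, given by its name, has taken for a name from the list of things; names that differ only in an ending like _2 or _b are one class to them, and where a whole thing is asked for, a point or a joint stands for the part that bears it (a point fixed in the world has none). Each returns a list of dicts, best first, with "p" (0 to 1); they miss things now and then, are a little off and sometimes report something else, mostly with a low value. They report only what shows in the picture. A call takes as long as a camera call.
- manip.trace(camera, name): "pixels" (384x512 bool, what is visible of it) and "box" ([left, top, right, bottom] in pixels, round what is visible of it).
The state is a dict: "time": time; "joint_pos": joint angles; "qvel": joint speeds; "tau": joint torques, N m; "eef_pos": TCP position; "ee_rot": TCP orientation; "force": force on the tool from outside, world axes, zero at the start; "moment": the same for the moment, N m; "opening": finger opening in m.
Only numpy, scipy, OpenCV 4.12 (cv2) and the standard library are available. Lean on these libraries where they do the work, as an engineer would, in place of code of your own. Each camera call takes 0.05 s, during which the arm holds its last target. There are 200 camera calls.

## Working session

There is one attempt and no reset: what is moved stays moved. The work goes in short steps, Python scripts to look and compute and a tool call to move; the robot and the scene stay as the last step left them, time stands still between calls to the robot, and variables do not carry over. Pictures are saved under pics/ and viewed, about 8 in all and at most 12, crops included, and the job is handed in when it is done.

Besides the shell and the picture viewer there is one more tool, called as name(argument=value, ...), one argument or row to a line, values as JSON. send_rows: Moves the arm, as the interface text tells. Its arguments: {"type":"object","properties":{"commands":{"type":"array"},"squeeze":{"type":"number"}},"required":["commands"]}

```bash
ls; mkdir -p pics
cat > h.py <<'E'
import numpy as np, cv2
from rig import manip
from scipy.spatial.transform import Rotation as R
np.set_printoptions(precision=4,suppress=True)
def cloud(cam,depth,cm):
    K=np.array(cm['intrinsics']);T=np.array(cm['pose'])
    v,u=np.mgrid[:384,:512]
    P=np.stack([(u-K[0,2])/K[0,0]*depth,(v-K[1,2])/K[1,1]*depth,depth],-1)
    W=P@T[:3,:3].T+T[:3,3]
    W[depth<=0]=np.nan
    return W
def shot(cam):
    cm=manip.camera_model(cam); im,d=manip.capture(cam); return im,d,cm
E
python3 - <<'E'
from h import *
s=manip.sense();print({k:np.round(v,4) for k,v in s.items()})
for c in ['scene','side']:
    im,d,cm=shot(c);cv2.imwrite(f'pics/{c}0.png',im[:,:,::-1]);np.savez(f'{c}0.npz',im=im,d=d,K=cm['intrinsics'],T=cm['pose'])
    W=cloud(c,d,cm);print(c,cm)
    for n in ['base','block','prop','column','level','tin','sander','driver']:
        r=manip.trace(c,n)
        for q in r[:2]:
            m=q['pixels'];p=W[m];p=p[~np.isnan(p[:,0])]
            if len(p)==0:continue
            print(n,round(q['p'],2),q['box'],m.sum(),np.median(p,0),np.percentile(p,2,axis=0),np.percentile(p,98,axis=0))
E
```

```text
pics
{'time': np.float64(0.0), 'joint_pos': array([-0.1031,  0.0879,  1.3723, -0.    ,  1.6836, -0.1031]), 'qvel': array([-0.0022, -0.0004, -0.0004,  0.0001, -0.0008,  0.0005]), 'tau': array([  0.0005, -35.1862, -31.3276,   0.    ,   0.0107,   0.    ]), 'eef_pos': array([0.5495, 0.    , 0.2301]), 'ee_rot': array([ 1.2083,  1.211 , -1.2107]), 'force': array([ 0.48  , -0.1517, -0.6904]), 'moment': array([-0.0132,  0.0192,  0.0406]), 'opening': np.float64(0.0854)}
scene {'intrinsics': array([[402.8206,   0.    , 252.6408],
       [  0.    , 402.8206, 198.8274],
       [  0.    ,   0.    ,   1.    ]]), 'pose': array([[ 0.5134,  0.7047, -0.4897,  1.1699],
       [ 0.8581, -0.4232,  0.2908, -0.444 ],
       [-0.0023, -0.5695, -0.822 ,  1.0441],
       [ 0.    ,  0.    ,  0.    ,  1.    ]])}
base 0.8 [157.7, 180.8, 244.2, 254.6] 4536 [ 0.5477 -0.2512  0.0256] [ 0.4284 -0.3558  0.0091] [ 0.6472 -0.1374  0.0662]
base 0.74 [345.1, 136.9, 372.4, 177.5] 622 [0.6473 0.2416 0.0932] [0.6165 0.2236 0.0339] [0.6669 0.2737 0.1673]
block 0.62 [285.9, 147.3, 302.4, 158.6] 156 [0.4723 0.1252 0.0401] [0.4
[... 1786 characters left out ...]
121.6, 201.0, 181.1, 236.9] 427 [0.816  0.1029 0.0202] [ 0.6979  0.0638 -0.    ] [0.8807 0.1275 0.0267]
level 0.89 [197.9, 193.0, 360.1, 265.4] 3871 [0.4706 0.0192 0.0447] [ 0.2985 -0.0034  0.0031] [0.6846 0.0272 0.0626]
tin 0.94 [200.0, 132.2, 226.4, 171.8] 804 [ 0.7587 -0.1788  0.0608] [ 0.7343 -0.2299  0.0033] [ 0.8008 -0.1638  0.0874]
tin 0.48 [342.6, 141.1, 376.9, 162.5] 497 [ 0.3545 -0.4235  0.026 ] [ 0.3048 -0.4695  0.0049] [ 0.4072 -0.3865  0.0293]
sander 0.96 [342.3, 139.7, 377.9, 161.3] 558 [ 0.3548 -0.4239  0.0257] [ 0.3049 -0.4972  0.001 ] [ 0.4083 -0.3865  0.0293]
driver 0.87 [124.9, 202.7, 182.6, 241.1] 464 [0.8081 0.1044 0.0193] [ 0.6953  0.0787 -0.0002] [0.8769 0.1276 0.0266]
```

Run:
```python
from h import *
a=cv2.imread('pics/scene0.png')[115:300,95:395];b=cv2.imread('pics/side0.png')[125:325,110:390]
a=cv2.resize(a,(800,493));b=cv2.resize(b,(800,571))
cv2.imwrite('pics/a.png',a);cv2.imwrite('pics/b.png',b)
```

```text
(no output)
```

View pics/a.png

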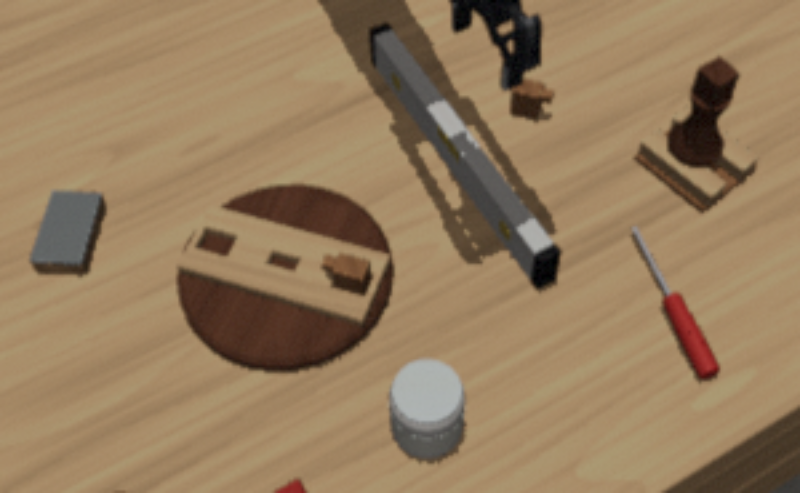

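View pics/b.png

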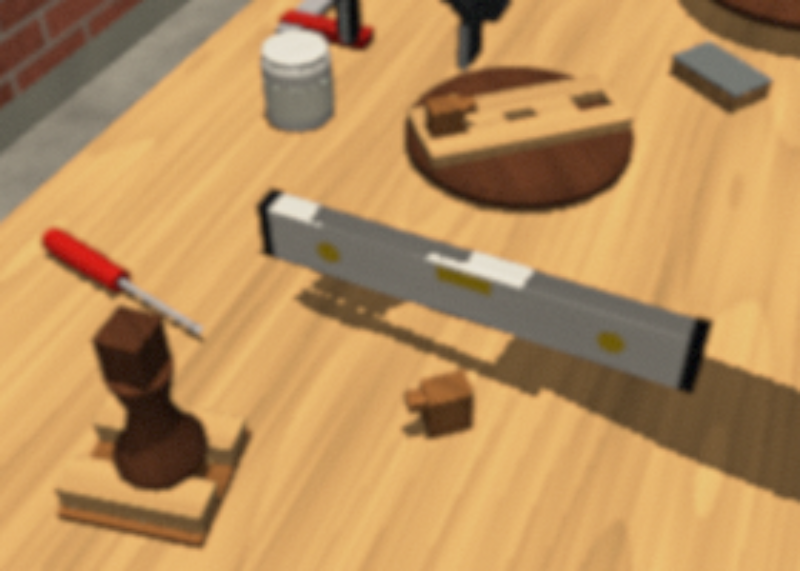

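The scene view shows the base at about crop (285,275): its empty pocket is at (215,242), the mortise at (283,260) and the fitted block at (350,270). The loose block is at (530,98) beyond the level, with its tongue pointing right. The side view agrees: the loose block is at (447,403), tongue to the left, and the column is on its prop at (150,400).

```bash
cat >> h.py <<'E'
def load(c):
    z=np.load(f'{c}0.npz'); cm=dict(intrinsics=z['K'],pose=z['T']); return z['im'],z['d'],cm
def rect(p):
    (c,(w,h),a)=cv2.minAreaRect((p*1000).astype(np.float32)); 
    if w<h: w,h,a=h,w,a+90
    return np.array(c)/1000,w,h,np.radians((a+90)%180-90)
E
python3 - <<'E'
from h import *
print(R.from_rotvec(manip.sense()['ee_rot']).as_matrix())
for c in ['scene','side']:
    im,d,cm=load(c);W=cloud(c,d,cm)
    def sel(x0,x1,y0,y1,z0,z1):
        w=W.reshape(-1,3);m=(w[:,0]>x0)&(w[:,0]<x1)&(w[:,1]>y0)&(w[:,1]<y1)&(w[:,2]>z0)&(w[:,2]<z1);return w[m]
    print(c)
    p=sel(.38,.7,-.4,-.1,.032,.041);print('pad',len(p),p[:,2].mean(),rect(p[:,:2]))
    p=sel(.38,.7,-.4,-.1,.018,.041);e=cv2.minEnclosingCircle((p[:,:2]*1000).astype(np.float32));print('disc',e)
    p=sel(.38,.7,-.4,-.1,.061,.075);print('fitted top',len(p),p[:,2].mean(),p.mean(0),rect(p[:,:2]))
    p=sel(.43,.51,.09,.17,.041,.055);print('block top',len(p),p[:,2].mean(),p.mean(0),rect(p[:,:2]))
    p=sel(.43,.53,.09,.17,.028,.055);print('block up',len(p),rect(p[:,:2]))
    p=sel(.55,.72,.2,.32,.158,.18);print('col top',len(p),p[:,2].mean(),p.mean(0),rect(p[:,:2]))
    p=sel(.55,.75,.18,.35,.027,.034);print('batten',len(p),p[:,2].mean(),rect(p[:,:2]))
    p=sel(.2,.8,-.08,.08,.055,.068);print('level',len(p),p[:,2].mean(),rect(p[:,:2]))
print(manip.camera_model('wrist'))
E
```

```text
[[ 0.0001  1.      0.    ]
 [-0.      0.     -1.    ]
 [-1.      0.0001  0.    ]]
scene
pad 1497 0.03738523654775973 (array([ 0.5315, -0.2447]), 221.76742553710938, 92.60234069824219, np.float64(0.7071205352670218))
disc ((533.2850341796875, -245.41525268554688), 122.1834716796875)
fitted top 136 0.06702737875839207 [ 0.593  -0.1946  0.067 ] (array([ 0.5897, -0.1959]), 50.59780502319336, 26.90001678466797, np.float64(0.6767236140590208))
block top 76 0.04557794765026241 [0.4705 0.1316 0.0456] (array([0.4721, 0.1329]), 46.86905288696289, 28.620769500732422, np.float64(0.6618938681079418))
block up 117 (array([0.4713, 0.1322]), 48.99984359741211, 28.620769500732422, np.float64(0.6618938681079418))
col top 117 0.16464337505291812 [0.6384 0.2529 0.1646] (array([0.6377, 0.2553]), 36.70177459716797, 34.57339096069336, np.float64(-1.4269850620088862))
batten 304 0.03152558651340421 (array([0.6441, 0.2575]), 110.94047546386719, 90.65872192382812, np.float64(0.16904877743517366))
level 907 0.0617964815007163 (array([0.4915, 0.008 ]), 408.499755859375, 29.55080223083496, np.float64(-0.02843177
[... 667 characters left out ...]
55 0.2569 0.1628] (array([0.6374, 0.2556]), 35.07512664794922, 34.12723159790039, np.float64(0.05593779703364851))
batten 871 0.030224262833524168 (array([0.6448, 0.2568]), 110.38919830322266, 91.06889343261719, np.float64(0.17593471332870977))
level 1503 0.060147821335988984 (array([0.4935, 0.0085]), 403.4794616699219, 29.262723922729492, np.float64(-0.029652833999432773))
{'intrinsics': array([[297.3186,   0.    , 253.1051],
       [  0.    , 297.3186, 194.6228],
       [  0.    ,   0.    ,   1.    ]]), 'pose': array([[ 1.    ,  0.    ,  0.0002,  0.551 ],
       [ 0.0001, -0.9579, -0.287 ,  0.0723],
       [ 0.0002,  0.287 , -0.9579,  0.3733],
       [ 0.    ,  0.    ,  0.    ,  1.    ]])}
```

send_rows(
  commands=[
    [0, -0.02, -0.03, 0, 0, 0, 1],
    [0, -0.02, -0.03, 0, 0, 0, 1],
    [0, -0.02, -0.03, 0, 0, 0, 1],
    [0, -0.02, -0.03, 0, 0, 0, 1],
    [0, 0, 0, 7, 0, 0, 1],
    [0, 0, 0, 7, 0, 0, 1],
    [0, 0, 0, 7, 0, 0, 1],
    [0, 0, 0, 7, 0, 0, 1],
    [0, 0, 0, 7, 0, 0, 1],
    [0, 0, 0, 7, 0, 0, 1],
    [0, 0, 0, 7, 0, 0, 1],
    [0, 0, 0, 2, 0, 0, 1],
  ],
)

```text
time: 1.9
eef_pos: [0.466, 0.1259, 0.2312]
ee_rot: [1.852, 0.621, -1.848]
force: [-0.4, -0.1, 0.2]
opening: 0.0853
```

```bash
cat >> h.py <<'E'
def goal(x,y,z,yaw):
    """tool-frame shift (m) and turn (deg) to a downward pose with tool y at world yaw"""
    s=manip.sense();M=R.from_rotvec(s['ee_rot']).as_matrix()
    c,n=np.cos(yaw),np.sin(yaw)
    G=np.array([[0,c,n],[0,n,-c],[-1,0,0]])
    print('t',round(float(s['time']),2),'pos',s['eef_pos'],'yaw',np.arctan2(M[1,1],M[0,1]),'F',s['force'],'open',s['opening'],
     '\n shift',M.T@(np.array([x,y,z])-s['eef_pos']),'turn',R.from_matrix(M.T@G).as_rotvec(degrees=True),'q',s['joint_pos'])
def wcloud(d,cm):
    K=np.array(cm['intrinsics']);T=np.array(cm['pose'])
    v,u=np.mgrid[:384,:512];a=(u-K[0,2]);b=(v-K[1,2]);r=np.hypot(a,b)+1e-9;th=r/K[0,0]
    t=np.tan(np.minimum(th,1.4))
    P=np.stack([a/r*t*d,b/r*t*d,d],-1);W=P@T[:3,:3].T+T[:3,3];W[d<=0]=np.nan;return W
def sel(W,x0,x1,y0,y1,z0,z1):
    w=W.reshape(-1,3);m=(w[:,0]>x0)&(w[:,0]<x1)&(w[:,1]>y0)&(w[:,1]<y1)&(w[:,2]>z0)&(w[:,2]<z1);return w[m]
E
python3 - <<'E'
from h import *
goal(.465,.129,.12,-.89)
im,d,cm=shot('wrist');cv2.imwrite('pics/w1.png',im[:,:,::-1]);W=wcloud(d,cm)
np.savez('wrist0.npz',im=im,d=d,K=cm['intrinsics'],T=cm['pose'])
for n in ['block','column']:
  for q in manip.trace('wrist',n)[:2]: print(n,q['p'],q['box'])
for z0,z1 in [(.041,.05),(.027,.05)]:
    p=sel(W,.43,.52,.09,.18,z0,z1);print('block',len(p),p[:,2].mean(),p.mean(0),rect(p[:,:2]))
p=sel(W,.57,.7,.2,.32,.155,.175);print('col',len(p),len(p) and rect(p[:,:2]))
E
```

```text
t 1.9 pos [0.466  0.1259 0.2312] yaw -0.9240950201444522 F [-0.381  -0.0906  0.2474] open 0.08529127548875123 
 shift [ 0.1112 -0.0031 -0.0008] turn [-1.9535 -0.1309 -0.011 ] q [ 0.1457 -0.0651  1.5247  0.001   1.6799  1.0699]
block 0.68 [240.2, 145.0, 264.4, 186.1]
column 0.71 [224.5, 0.0, 281.3, 14.2]
block 800 0.04300381354510884 [0.469  0.1298 0.043 ] (array([0.4715, 0.132 ]), 49.33875274658203, 26.04052734375, np.float64(0.7016202420886538))
block 889 0.04255290200813937 [0.4705 0.1311 0.0426] (array([0.4713, 0.1319]), 49.824851989746094, 26.04085922241211, np.float64(0.6989298501764286))
col 0 0
```

View pics/w1.png

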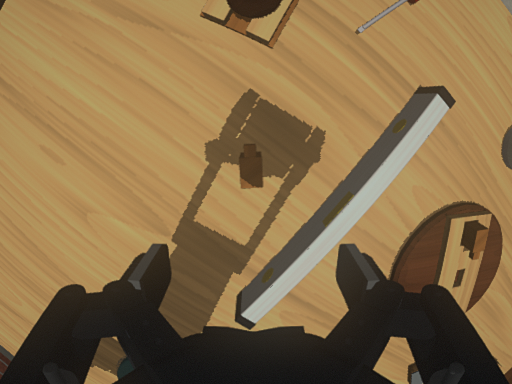

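The wrist view shows the block at pixel (250,170) with its tongue at (250,150), pointing away from the gripper, towards world +x+y. All three cameras agree within about 2 mm.

send_rows(
  commands=[
    [0.035, -0.001, 0, -3, 0, 0, 1],
    [0.035, 0, 0, 0, 0, 0, 1],
    [0.035, 0, 0, 0, 0, 0, 1],
    [0.02, 0, 0, 0, 0, 0, 1],
  ],
)

```text
time: 2.38
eef_pos: [0.4723, 0.1278, 0.1112]
ee_rot: [1.827, 0.669, -1.784]
force: [-0.5, -0.6, -0.5]
opening: 0.0857
```

Run:
```python
from h import *
goal(.466,.128,.019,-.871)
im,d,cm=shot('wrist');W=wcloud(d,cm)
for z0,z1 in [(.041,.05),(.027,.05)]:
    p=sel(W,.43,.52,.09,.18,z0,z1);print('block',len(p),p[:,2].mean(),p.mean(0),rect(p[:,:2]))
```

```text
t 2.38 pos [0.4723 0.1278 0.1112] yaw -0.8575421316934261 F [-0.5239 -0.611  -0.5237] open 0.08565200951827813 
 shift [ 0.092  -0.0054  0.0065] turn [ 0.7776 -1.1443 -0.6536] q [ 0.1476 -0.0081  1.7111  0.0009  1.4157  1.0049]
block 1764 0.0430378486632517 [0.469 0.13  0.043] (array([0.4713, 0.1323]), 50.01028823852539, 25.72323989868164, np.float64(0.7222834426704696))
block 2020 0.042374042654402845 [0.4711 0.1317 0.0424] (array([0.4715, 0.1322]), 50.78251647949219, 25.985431671142578, np.float64(0.7084130339230644))
```

send_rows(
  commands=[
    [0.02, -0.005, 0.006, 0.5, -1.1, -0.6, 1],
    [0.02, 0, 0, 0, 0, 0, 1],
    [0, 0, 0, 0, 0, 0, 1],
  ],
)

```text
time: 2.68
eef_pos: [0.4622, 0.1272, 0.0664]
ee_rot: [1.804, 0.669, -1.819]
force: [-0.7, -0.5, -0.7]
opening: 0.0857
```

```bash
python3 -c "
from h import *
goal(.466,.128,.019,-.868)"
```

```text
t 2.68 pos [0.4622 0.1272 0.0664] yaw -0.8638791157092871 F [-0.7132 -0.5375 -0.6586] open 0.08570136751872862 
 shift [ 0.0474  0.002  -0.0038] turn [0.2368 0.3916 0.2092] q [ 0.1505  0.0312  1.7657 -0.0005  1.3524  1.0145]
```

send_rows(
  commands=[
    [0.015, 0.002, -0.003, 0.2, 0.3, 0.2, 1],
    [0.015, 0, -0.001, 0, 0, 0, 1],
    [0.012, 0, 0, 0, 0, 0, 1],
    [0.004, 0, 0, 0, 0, 0, 1],
    [0, 0, 0, 0, 0, 0, 1],
  ],
)

```text
time: 3.1
eef_pos: [0.4718, 0.129, 0.027]
ee_rot: [1.819, 0.665, -1.802]
force: [0.1, -0.6, -0.4]
opening: 0.0856
```

```bash
python3 -c "
from h import *
goal(.466,.128,.019,-.868)"
```

```text
t 3.1 pos [0.4718 0.129  0.027 ] yaw -0.8639807174360125 F [ 0.0743 -0.5619 -0.4417] open 0.0856365642683858 
 shift [ 0.0079 -0.0031  0.0051] turn [ 0.2314 -0.4154 -0.3041] q [ 0.1514  0.0839  1.7967 -0.0007  1.2521  1.0156]
```

send_rows(
  commands=[
    [0.006, -0.002, 0.003, 0.2, -0.3, -0.2, 1],
    [0, 0, 0, 0, 0, 0, 1],
    [0, 0, 0, 0, 0, 0, 1],
  ],
)

```text
time: 3.35
eef_pos: [0.4708, 0.1289, 0.0247]
ee_rot: [1.82, 0.663, -1.805]
force: [0.8, 0.0, 0.7]
opening: 0.0855
```

```bash
python3 -c "
from h import *
goal(.466,.128,.019,-.868)"
```

```text
t 3.35 pos [0.4708 0.1289 0.0247] yaw -0.8672279657408539 F [0.8232 0.0307 0.7207] open 0.08545950772936399 
 shift [ 0.0056 -0.0024  0.0043] turn [ 0.0452 -0.3996 -0.2773] q [ 0.1514  0.0848  1.8008 -0.0005  1.2475  1.0188]
```

send_rows(
  commands=[
    [0.006, -0.003, 0.005, 0, -0.4, -0.3, 1],
    [0.004, -0.002, 0.003, 0, -0.2, -0.1, 1],
    [0.003, -0.001, 0.002, 0, 0, 0, 1],
    [0, 0, 0, 0, 0, 0, 1],
  ],
)

```text
time: 3.68
eef_pos: [0.4594, 0.127, 0.0125]
ee_rot: [1.812, 0.666, -1.815]
force: [-0.3, -0.6, -0.0]
opening: 0.0854
```

```bash
python3 -c "
from h import *
goal(.466,.128,.019,-.868)"
```

```text
t 3.68 pos [0.4594 0.127  0.0125] yaw -0.8669894086045071 F [-0.2992 -0.6387 -0.0131] open 0.08542575137568342 
 shift [-0.0065  0.0035 -0.0056] turn [0.0579 0.0893 0.0549] q [ 0.1507  0.0824  1.831  -0.      1.2301  1.0177]
```

send_rows(
  commands=[
    [-0.006, 0.003, -0.006, 0, 0, 0, 1],
    [0, 0, 0, 0, 0, 0, 1],
    [0, 0, 0, 0, 0, 0, 1],
  ],
)

```text
time: 3.93
eef_pos: [0.4659, 0.1287, 0.0187]
ee_rot: [1.811, 0.666, -1.816]
force: [0.1, -0.6, -0.5]
opening: 0.0854
```

```bash
python3 -c "
from h import *
goal(.466,.128,.019,-.868)"
```

```text
t 3.93 pos [0.4659 0.1287 0.0187] yaw -0.8669569313028138 F [ 0.1105 -0.5747 -0.4945] open 0.08541835364286963 
 shift [-0.0003  0.0006  0.0004] turn [0.0599 0.1327 0.0851] q [0.1521 0.0897 1.809  0.0001 1.2456 1.019 ]
```

Now on target; closing.

send_rows(
  commands=[
    [0, 0, 0, 0, 0, 0, 0.15],
    [0, 0, 0, 0, 0, 0, 0.15],
    [0, 0, 0, 0, 0, 0, 0.15],
    [0, 0, 0, 0, 0, 0, 0.15],
    [0, 0, 0, 0, 0, 0, 0.15],
    [0, 0, 0, 0, 0, 0, 0.15],
    [0, 0, 0, 0, 0, 0, 0.15],
    [0, 0, 0, 0, 0, 0, 0.15],
  ],
  squeeze=30,
)

```text
time: 4.6
eef_pos: [0.4671, 0.1289, 0.0195]
ee_rot: [1.812, 0.666, -1.814]
force: [0.4, 0.4, -0.0]
opening: 0.0254
```

```bash
python3 -c "
from h import *
goal(.466,.128,.019,-.868)"
```

```text
t 4.6 pos [0.4671 0.1289 0.0195] yaw -0.866861919406937 F [ 0.3613  0.4255 -0.0306] open 0.02544520676866617 
 shift [ 0.0005 -0.      0.0014] turn [0.0652 0.0319 0.0235] q [0.1522 0.0898 1.807  0.0001 1.2455 1.019 ]
```

send_rows(
  commands=[
    [-0.02, 0, 0, 0, 0, 0, 0.15],
    [-0.035, 0, 0, 0, 0, 0, 0.15],
    [-0.035, 0, 0, 0, 0, 0, 0.15],
    [-0.035, 0, 0, 0, 0, 0, 0.15],
    [-0.03, 0, 0, 0, 0, 0, 0.15],
    [0, 0, 0, 0, 0, 0, 0.15],
    [0, 0, 0, 0, 0, 0, 0.15],
  ],
)

```text
time: 5.18
eef_pos: [0.4636, 0.1283, 0.1766]
ee_rot: [1.802, 0.669, -1.826]
force: [0.4, 0.3, -1.7]
opening: 0.0257
```

Run:
```python
from h import *
goal(.4704,-.2984,.17,-.862)
im,d,cm=shot('wrist');cv2.imwrite('pics/w2.png',im[:,:,::-1]);W=wcloud(d,cm)
r=manip.trace('wrist','block');print([(q['p'],q['box']) for q in r[:2]])
# block in tool frame: points near tool
s=manip.sense();M=R.from_rotvec(s['ee_rot']).as_matrix()
P=(W-s['eef_pos'])@M
m=r[0]['pixels'];p=P[m];p=p[~np.isnan(p[:,0])];print(p.min(0),p.max(0),np.median(p,0))
q=p[(p[:,0]<-.015)];print(len(q),rect(q[:,1:]))
```

```text
t 5.18 pos [0.4636 0.1283 0.1766] yaw -0.8670468053526883 F [ 0.4389  0.3111 -1.698 ] open 0.02568898433632132 
 shift [0.0074 0.3298 0.2709] turn [-0.287   0.6232  0.3887] q [ 0.152  -0.0404  1.6094  0.      1.5854  1.019 ]
[(0.95, [223.7, 201.6, 283.5, 306.1])]
[-0.0308 -0.0333 -0.0311] [0.1796 0.029  0.1796] [-0.0243  0.0015 -0.009 ]
4863 (array([ 0.0015, -0.0059]), 50.47816848754883, 25.92272186279297, np.float64(1.5655082209763806))
```

View pics/w2.png

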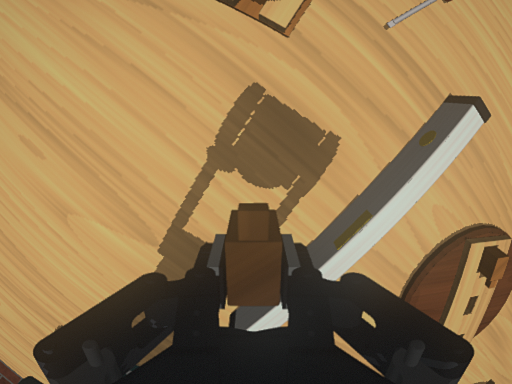

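The block is held square at pixel (253,255), tongue pointing up-image; the wrist depth puts its origin within about 1 mm of the tool axis. Carrying it over the level.

send_rows(
  commands=[
    [0, 0.015, 0.012, 0, 0, 0, 0.15],
    [0, 0.03, 0.0245, 0, 0, 0, 0.15],
    [0, 0.03, 0.0245, 0, 0, 0, 0.15],
    [0, 0.03, 0.0245, 0, 0, 0, 0.15],
    [0, 0.03, 0.0245, 0, 0, 0, 0.15],
    [0, 0.03, 0.0245, 0, 0, 0, 0.15],
    [0, 0.03, 0.0245, 0, 0, 0, 0.15],
    [0, 0.03, 0.0245, 0, 0, 0, 0.15],
    [0, 0.03, 0.0245, 0, 0, 0, 0.15],
    [0, 0.03, 0.0245, 0, 0, 0, 0.15],
    [0, 0.025, 0.02, 0, 0, 0, 0.15],
    [0, 0, 0, 0, 0, 0, 0.15],
  ],
)

```text
time: 6.28
eef_pos: [0.46, -0.283, 0.1447]
ee_rot: [1.771, 0.71, -1.865]
force: [0.1, 0.0, -0.2]
opening: 0.0253
```

```bash
cat > m.py <<'E'
from h import *
goal(.4704,-.2984,.12,-.862)
im,d,cm=shot('wrist');W=wcloud(d,cm)
s=manip.sense();M=R.from_rotvec(s['ee_rot']).as_matrix()
p=sel(W,.38,.7,-.4,-.1,.032,.041);print('pad',len(p),p[:,2].mean(),rect(p[:,:2]))
p=sel(W,.38,.7,-.4,-.1,.018,.041);print('disc',cv2.minEnclosingCircle((p[:,:2]*1000).astype(np.float32)))
p=sel(W,.53,.65,-.25,-.15,.06,.07);print('fitted',len(p),len(p) and rect(p[:,:2]))
# floor-level points inside pocket/mortise neighbourhood, in base frame
c,n=np.cos(.712),np.sin(.712);B=np.array([[c,-n],[n,c]])
w=W.reshape(-1,3);xy=(w[:,:2]-[.5325,-.2449])@B
for nm,x0 in [('pocket',-.082),('mortise',0)]:
    m=(np.abs(xy[:,0]-x0)<.028)&(np.abs(xy[:,1])<.024)&(w[:,2]<.031)&(w[:,2]>.015)
    q=xy[m];print(nm,len(q),w[m,2].min() if len(q) else 0, len(q) and (np.percentile(q,1,axis=0),np.percentile(q,99,axis=0),rect(q)))
cv2.imwrite('pics/w_%d.png'%int(s['time']*100),im[:,:,::-1])
E
python3 m.py
```

```text
t 6.28 pos [ 0.46   -0.283   0.1447] yaw -0.8584974376285955 F [ 0.1205  0.002  -0.2153] open 0.025343452377792366 
 shift [0.0238 0.0196 0.0015] turn [0.2475 1.9171 2.8062] q [-0.643   0.1392  1.4873 -0.0221  1.5701  0.2153]
pad 18881 0.03530334560497686 (array([ 0.525 , -0.2543]), 197.2718505859375, 88.72012329101562, np.float64(0.7125259533315556))
disc ((533.6939086914062, -246.52745056152344), 119.5232925415039)
fitted 849 (array([ 0.5811, -0.2066]), 26.140823364257812, 24.89381980895996, np.float64(-0.8122175937341185))
pocket 1336 0.01915021990548743 (array([-0.1023, -0.0168]), array([-0.0651,  0.0124]), (array([-0.0835, -0.0024]), 38.08106994628906, 29.513198852539062, np.float64(0.007156130751030132)))
mortise 843 0.01896377220225387 (array([-0.0168, -0.0114]), array([0.0171, 0.0062]), (array([ 0.0002, -0.0027]), 34.17762756347656, 17.752050399780273, np.float64(0.007871344508014229)))
```

send_rows(
  commands=[
    [0.01, 0.02, 0.001, 0, 2, 2.7, 0.15],
    [0.02, 0, 0, 0, 0, 0, 0.15],
    [0.01, 0, 0, 0, 0, 0, 0.15],
    [0, 0, 0, 0, 0, 0, 0.15],
    [0, 0, 0, 0, 0, 0, 0.15],
  ],
)

```text
time: 6.75
eef_pos: [0.4689, -0.2898, 0.0943]
ee_rot: [1.809, 0.696, -1.815]
force: [-0.5, -0.1, 0.3]
opening: 0.0255
```

```bash
python3 m.py | grep -v disc; python3 -c "
from h import *
goal(.4718,-.2986,.065,-.857)"
```

```text
t 6.75 pos [ 0.4689 -0.2898  0.0943] yaw -0.8555513531407161 F [-0.5127 -0.0806  0.3016] open 0.02549729550199619 
 shift [-0.0259  0.007   0.0044] turn [ 0.3671 -0.2387  1.1118] q [-0.6611  0.1689  1.5559  0.008   1.435   0.1933]
pad 25966 0.035320016448464345 (array([ 0.5208, -0.2578]), 186.45713806152344, 88.79138946533203, np.float64(0.7104087402649426))
fitted 506 (array([ 0.5778, -0.211 ]), 20.077098846435547, 14.111727714538574, np.float64(-0.8287251311719475))
pocket 752 0.019162503681005055 (array([-0.0986, -0.0168]), array([-0.0658,  0.0123]), (array([-0.0828, -0.0023]), 35.25275802612305, 29.33491325378418, np.float64(0.0003648149034336321)))
mortise 1258 0.019181920723320228 (array([-0.0169, -0.0114]), array([0.017 , 0.0065]), (array([ 0.0001, -0.0025]), 34.245540618896484, 18.021892547607422, np.float64(-0.007685749747914177)))
t 6.8 pos [ 0.4689 -0.2896  0.0943] yaw -0.8552778885509423 F [-0.5572 -0.5029 -0.2913] open 0.025332749220767847 
 shift [0.0291 0.0093 0.0038] turn [ 0.0963 -0.2418  1.1238] q [-0.6609  0.1689  1.556   0.008   1.4352  0.1933]
```

send_rows(
  commands=[
    [0.008, 0.009, 0.004, 0, -0.2, 1.1, 0.15],
    [0.006, 0, 0, 0, 0, 0, 0.15],
    [0, 0, 0, 0, 0, 0, 0.15],
    [0, 0, 0, 0, 0, 0, 0.15],
    [0, 0, 0, 0, 0, 0, 0.15],
  ],
)

```text
time: 7.22
eef_pos: [0.4738, -0.2965, 0.0832]
ee_rot: [1.805, 0.676, -1.799]
force: [0.8, -0.2, -0.8]
opening: 0.0258
```

```bash
python3 -c "
from h import *
goal(.4718,-.2986,.065,-.857)"
```

```text
t 7.22 pos [ 0.4738 -0.2965  0.0832] yaw -0.8509300713230645 F [ 0.8465 -0.2483 -0.8203] open 0.025802423038527162 
 shift [0.0182 0.0002 0.003 ] turn [ 0.348  -0.137  -0.1721] q [-0.6616  0.1799  1.5662  0.0018  1.3921  0.189 ]
```

send_rows(
  commands=[
    [0.008, 0, 0.002, 0.3, -0.1, -0.1, 0.15],
    [0.008, 0, 0.001, 0, 0, 0, 0.15],
    [0, 0, 0, 0, 0, 0, 0.15],
    [0, 0, 0, 0, 0, 0, 0.15],
  ],
)

```text
time: 7.55
eef_pos: [0.4723, -0.2987, 0.0676]
ee_rot: [1.807, 0.671, -1.803]
force: [0.8, -0.1, 0.3]
opening: 0.0256
```

```bash
python3 -c "
from h import *
goal(.4718,-.2986,.065,-.857)
im,d,cm=shot('side');cv2.imwrite('pics/s1.png',cv2.resize(im[140:215,240:340,::-1],(800,600),interpolation=3))"
```

```text
t 7.55 pos [ 0.4723 -0.2987  0.0676] yaw -0.8561150803556316 F [ 0.8243 -0.0802  0.2828] open 0.025553309735442176 
 shift [ 0.0026 -0.0005  0.0003] turn [ 0.0508 -0.0724 -0.2281] q [-0.6657  0.1928  1.5841  0.0005  1.3605  0.1903]
```

View pics/s1.png

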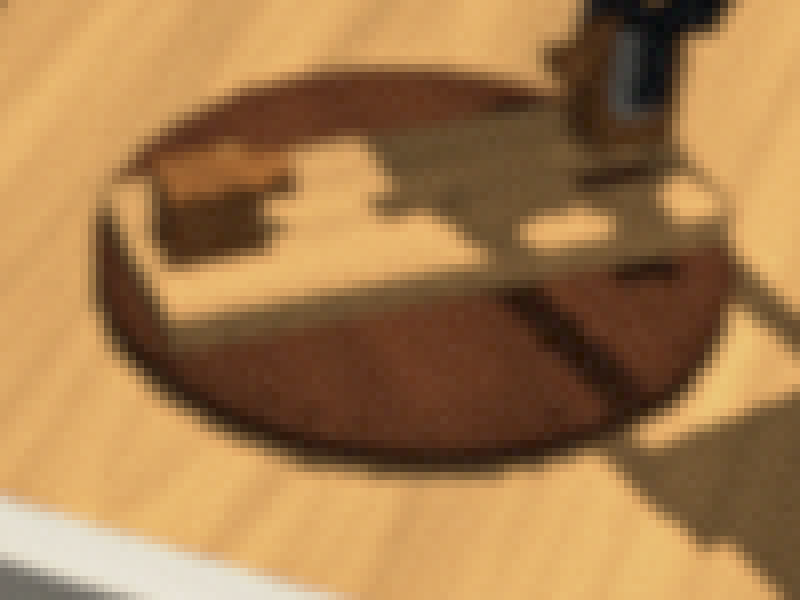

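The side view shows the held block at (620,90) directly above the pocket slot at (625,175), with its tongue pointing left towards the mortise. Lowering in small steps.

send_rows(
  commands=[
    [0.006, -0.0005, 0.0003, 0, 0, -0.2, 0.15],
    [0.006, 0, 0, 0, 0, 0, 0.15],
    [0, 0, 0, 0, 0, 0, 0.15],
    [0, 0, 0, 0, 0, 0, 0.15],
  ],
)

```text
time: 7.93
eef_pos: [0.4715, -0.2985, 0.0541]
ee_rot: [1.807, 0.675, -1.806]
force: [0.3, 0.1, -0.4]
opening: 0.0253
```

```bash
python3 -c "
from h import *
goal(.4718,-.2986,.042,-.857)"
```

```text
t 7.93 pos [ 0.4715 -0.2985  0.0541] yaw -0.8564505407357875 F [ 0.3394  0.1269 -0.3555] open 0.025267983951717837 
 shift [ 0.0121  0.0003 -0.0002] turn [ 0.0315 -0.0657  0.0406] q [-0.6668  0.2067  1.5967  0.0013  1.3387  0.1893]
```

send_rows(
  commands=[
    [0.005, 0, 0, 0, 0, 0, 0.15],
    [0.005, 0, 0, 0, 0, 0, 0.15],
    [0, 0, 0, 0, 0, 0, 0.15],
    [0, 0, 0, 0, 0, 0, 0.15],
  ],
)

```text
time: 8.27
eef_pos: [0.4714, -0.2985, 0.0428]
ee_rot: [1.807, 0.676, -1.806]
force: [-0.2, 0.0, -0.8]
opening: 0.025
```

```bash
python3 -c "
from h import *
goal(.4718,-.2986,.042,-.857)"
```

```text
t 8.27 pos [ 0.4714 -0.2985  0.0428] yaw -0.8565193510954161 F [-0.1878  0.026  -0.8315] open 0.025023908241239907 
 shift [ 0.0008  0.0003 -0.0002] turn [ 0.0275 -0.0649  0.061 ] q [-0.6668  0.2178  1.6077  0.0014  1.3169  0.1894]
```

send_rows(
  commands=[
    [0.003, 0, 0, 0, 0, 0, 0.15],
    [0, 0, 0, 0, 0, 0, 0.15],
    [0, 0, 0, 0, 0, 0, 0.15],
  ],
)

```text
time: 8.52
eef_pos: [0.4725, -0.2992, 0.0427]
ee_rot: [1.808, 0.673, -1.803]
force: [-0.8, -1.4, -0.8]
opening: 0.0256
```

```bash
python3 -c "
from h import *
goal(.4718,-.2986,.042,-.857)"
```

```text
t 8.52 pos [ 0.4725 -0.2992  0.0427] yaw -0.8563392485881205 F [-0.7796 -1.3787 -0.7609] open 0.02564766797368057 
 shift [ 0.0007 -0.0009  0.0001] turn [ 0.038  -0.1003 -0.1214] q [-0.6666  0.2183  1.6073  0.0014  1.3136  0.1893]
```

send_rows(
  commands=[
    [0.003, 0, 0, 0, 0, 0, 0.15],
    [0.003, 0, 0, 0, 0, 0, 0.15],
    [0, 0, 0, 0, 0, 0, 0.15],
  ],
)

```text
time: 8.77
eef_pos: [0.4732, -0.2996, 0.0424]
ee_rot: [1.808, 0.671, -1.802]
force: [-0.4, 0.1, -1.0]
opening: 0.0254
```

```bash
python3 -c "
from h import *
goal(.4718,-.2986,.042,-.857)"
```

```text
t 8.77 pos [ 0.4732 -0.2996  0.0424] yaw -0.8561444155675036 F [-0.4405  0.113  -0.9661] open 0.02543006666299247 
 shift [ 0.0004 -0.0017  0.0004] turn [ 0.0493 -0.1189 -0.2524] q [-0.6664  0.219   1.6073  0.0012  1.3106  0.1895]
```

send_rows(
  commands=[
    [0, 0, 0, 0, 0, 0, 0.6],
    [0, 0, 0, 0, 0, 0, 0.8],
    [0, 0, 0, 0, 0, 0, 1],
    [0, 0, 0, 0, 0, 0, 1],
    [0, 0, 0, 0, 0, 0, 1],
    [0, 0, 0, 0, 0, 0, 1],
    [0, 0, 0, 0, 0, 0, 1],
  ],
)

```text
time: 9.35
eef_pos: [0.4731, -0.2995, 0.0405]
ee_rot: [1.808, 0.671, -1.802]
force: [0.5, 0.2, -0.2]
opening: 0.0854
```

send_rows(
  commands=[
    [-0.02, 0, 0, 0, 0, 0, 1],
    [-0.035, 0, 0, 0, 0, 0, 1],
    [-0.035, 0, 0, 0, 0, 0, 1],
    [-0.035, 0, 0, 0, 0, 0, 1],
    [-0.035, 0, 0, 0, 0, 0, 1],
    [-0.035, 0, 0, 0, 0, 0, 1],
    [0, 0, 0, 0, 0, 0, 1],
    [0, 0, 0, 0, 0, 0, 1],
  ],
)

```text
time: 10.02
eef_pos: [0.4704, -0.2978, 0.239]
ee_rot: [1.806, 0.682, -1.811]
force: [-0.4, 0.6, -1.2]
opening: 0.0855
```

```bash
sed -i 's/^for nm/p=sel(W,.43,.52,-.34,-.25,.061,.072);print("mine",len(p),p[:,2].mean(),rect(p[:,:2]),(np.array(rect(p[:,:2])[0])-[.5325,-.2449])@B)\nfor nm/' m.py; python3 m.py
python3 - <<'E'
from h import *
goal(.637,.2555,.25,0.1)
for c in ['side','scene']:
    im,d,cm=shot(c);W=cloud(c,d,cm)
    p=sel(W,.43,.52,-.34,-.25,.058,.072);print(c,'mine',len(p),p[:,2].mean(),rect(p[:,:2]))
    p=sel(W,.54,.65,-.25,-.15,.058,.072);print(c,'fitted',len(p),p[:,2].mean(),rect(p[:,:2]))
E
ls -t pics | head -2
```

```text
t 10.02 pos [ 0.4704 -0.2978  0.239 ] yaw -0.856347664191483 F [-0.3581  0.5754 -1.2171] open 0.08546881336963175 
 shift [0.1189 0.0014 0.0003] turn [0.3239 0.0081 0.4381] q [-0.6671  0.1063  1.335   0.0013  1.7078  0.1895]
pad 11234 0.03534077576317909 (array([ 0.5343, -0.2463]), 220.7909698486328, 88.86286926269531, np.float64(0.7083260151344462))
disc ((533.9884643554688, -246.00921630859375), 120.1767807006836)
fitted 960 (array([ 0.5914, -0.198 ]), 50.72841262817383, 25.301513671875, np.float64(0.7138787060072613))
mine 922 0.06482230788951945 (array([ 0.478 , -0.2975]), 49.277305603027344, 25.421249389648438, np.float64(0.7129011261501205)) [-0.0756 -0.0042]
pocket 78 0.01993708894304108 (array([-0.1019, -0.0148]), array([-0.0635,  0.0124]), (array([-0.0767,  0.007 ]), 47.35319519042969, 22.546175003051758, np.float64(-0.5995153116852884)))
mortise 433 0.018744470986476358 (array([-0.0167, -0.0106]), array([0.0172, 0.0062]), (array([ 0.0003, -0.0022]), 33.948211669921875, 16.765047073364258, np.float64(0.002019448787100241)))
t 10.07 pos [ 0.4707 -0.2981  0.2399] yaw -0.8563620012332273 F [ 0.5257 -0.898   1.2191] open 0.0853277285887363 
 shift [-0.0083 -0.3093 -0.4884] turn [-54.7954  -0.1626   0.2832] q [-0.6671  0.1055  1.334   0.0013  1.7074  0.1894]
side mine 105 0.0652435704381059 (array([ 0.4767, -0.2945]), 49.46502685546875, 26.653486251831055, np.float64(0.7288258307833856))
side fitted 118 0.06497899681533667 (array([ 0.5908, -0.1958]), 50.40583419799805, 28.607807159423828, np.float64(0.8030689030203966))
scene mine 136 0.06635280533021058 (array([ 0.4776, -0.2964]), 51.80997848510742, 27.025922775268555, np.float64(0.6638790549635142))
scene fitted 139 0.06674439479706507 (array([ 0.59  , -0.1965]), 50.84101867675781, 27.880802154541016, np.float64(0.7271539648300611))
w_1006.png
s1.png
```

The block is seated: its top height matches the fitted block in all three cameras, and it sits 82 mm from the base centre. Moving to the column.

send_rows(
  commands=[
    [-0.015, 0, 0, -7, 0, 0, 1],
    [0, 0, 0, -7, 0, 0, 1],
    [0, 0, 0, -7, 0, 0, 1],
    [0, 0, 0, -7, 0, 0, 1],
    [0, 0, 0, -7, 0, 0, 1],
    [0, 0, 0, -7, 0, 0, 1],
    [0, 0, 0, -7, 0, 0, 1],
    [0, 0, 0, -5, 0, 0, 1],
    [0, 0.014, -0.034, 0, 0, 0, 1],
    [0, 0.016, -0.0385, 0, 0, 0, 1],
    [0, 0.016, -0.0385, 0, 0, 0, 1],
    [0, 0.016, -0.0385, 0, 0, 0, 1],
  ],
)

```text
time: 11.17
eef_pos: [0.5048, -0.1401, 0.2236]
ee_rot: [1.137, 1.321, -1.153]
force: [0.6, -0.7, -0.4]
opening: 0.0852
```

send_rows(
  commands=[
    [0, 0.016, -0.0385, 0, 0, 0, 1],
    [0, 0.016, -0.0385, 0, 0, 0, 1],
    [0, 0.016, -0.0385, 0, 0, 0, 1],
    [0, 0.016, -0.0385, 0, 0, 0, 1],
    [0, 0.016, -0.0385, 0, 0, 0, 1],
    [0, 0.016, -0.0385, 0, 0, 0, 1],
    [0, 0.016, -0.0385, 0, 0, 0, 1],
    [0, 0, 0, 0, 0, 0, 1],
  ],
)

```text
time: 11.83
eef_pos: [0.5803, 0.1485, 0.208]
ee_rot: [1.121, 1.354, -1.171]
force: [-0.6, -0.6, -0.5]
opening: 0.0854
```

```bash
cat > c.py <<'E'
from h import *
import sys
goal(.637,.2555,.25,0.1)
im,d,cm=shot('wrist');W=wcloud(d,cm);cv2.imwrite('pics/c_%d.png'%int(manip.sense()['time']*100),im[:,:,::-1])
for z0,z1 in [(.157,.175)]:
    p=sel(W,.58,.7,.2,.31,z0,z1);print('col',len(p),len(p) and (p[:,2].mean(),rect(p[:,:2])))
p=sel(W,.55,.75,.16,.36,.024,.034);print('batten',len(p),len(p) and rect(p[:,:2]))
E
python3 c.py
```

```text
t 11.83 pos [0.5803 0.1485 0.208 ] yaw 0.10798707459433347 F [-0.585  -0.5921 -0.5067] open 0.08538122961935563 
 shift [-0.0424  0.0641 -0.1025] turn [ 0.3384 -2.8319  4.7869] q [0.1279 0.2576 1.2234 0.0522 1.7427 0.0288]
col 2500 (np.float64(0.16216374317080642), (array([0.6383, 0.2538]), 34.457515716552734, 34.422882080078125, np.float64(0.060767747598508254)))
batten 2659 (array([0.6457, 0.256 ]), 111.04352569580078, 88.41255187988281, np.float64(0.17041825809147645))
```

send_rows(
  commands=[
    [-0.038, 0.004, -0.003, 0, -2.8, 4.7, 1],
    [0, 0.019, -0.034, -2.3, 0, 0, 1],
    [0, 0.019, -0.034, 0, 0, 0, 1],
    [0, 0.019, -0.033, 0, 0, 0, 1],
    [0, 0, 0, 0, 0, 0, 1],
    [0, 0, 0, 0, 0, 0, 1],
  ],
)

```text
time: 12.38
eef_pos: [0.6288, 0.2511, 0.233]
ee_rot: [1.087, 1.277, -1.127]
force: [0.0, 0.6, -0.3]
opening: 0.0853
```

```bash
sed -i 's/^goal.*/goal(.6378,.2548,.235,.06)/' c.py; python3 c.py; ls -t pics|head -1
```

```text
t 12.38 pos [0.6288 0.2511 0.233 ] yaw 0.13895470466580034 F [ 0.0372  0.6375 -0.3104] open 0.08531818940051383 
 shift [-0.0022  0.0093 -0.0024] turn [4.5304 0.7085 1.1642] q [ 0.3001  0.3943  0.9962 -0.0082  1.7735  0.1594]
col 1898 (np.float64(0.16201778195024677), (array([0.6384, 0.2543]), 34.47669219970703, 33.35614013671875, np.float64(-1.5154417745235431)))
batten 2830 (array([0.6462, 0.2565]), 110.5354995727539, 88.37569427490234, np.float64(0.1740315185451983))
c_1243.png
```

send_rows(
  commands=[
    [0, 0.009, -0.002, 4.5, 0.7, 1.1, 1],
    [0.005, 0, 0, 0, 0, 0, 1],
    [0, 0, 0, 0, 0, 0, 1],
    [0, 0, 0, 0, 0, 0, 1],
  ],
)

```text
time: 12.77
eef_pos: [0.6353, 0.2474, 0.2229]
ee_rot: [1.161, 1.239, -1.178]
force: [-0.6, -0.0, 0.8]
opening: 0.0853
```

```bash
python3 c.py;cp $(ls -t pics/c_*|head -1) pics/cc.png
```

```text
t 12.77 pos [0.6353 0.2474 0.2229] yaw 0.054427928301094546 F [-0.5518 -0.0134  0.7713] open 0.08525490401209233 
 shift [-0.0121  0.0028 -0.0072] turn [-0.3183  0.1896  0.594 ] q [ 0.2886  0.3967  1.0126 -0.0009  1.7432  0.234 ]
col 2137 (np.float64(0.16201434368456394), (array([0.6387, 0.2543]), 34.25273895263672, 33.82859802246094, np.float64(-1.5096344604833811)))
batten 2963 (array([0.6457, 0.2565]), 110.8528823852539, 88.3994369506836, np.float64(0.1742081693492546))
```

View pics/cc.png

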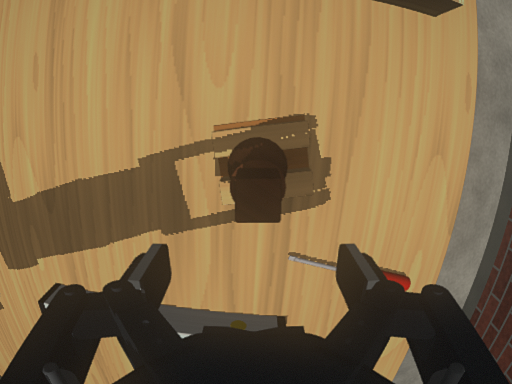

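The wrist view shows the column top square at (258,205), parallel to the jaws. The batten gap runs left–right, so the column's x lies along the jaw direction.

send_rows(
  commands=[
    [0.015, 0.003, -0.007, -0.2, 0.2, 0.6, 1],
    [0.015, 0, 0, 0, 0, 0, 1],
    [0, 0, 0, 0, 0, 0, 1],
    [0, 0, 0, 0, 0, 0, 1],
  ],
)

```text
time: 13.15
eef_pos: [0.6375, 0.2515, 0.1946]
ee_rot: [1.168, 1.234, -1.165]
force: [-0.7, -1.0, 0.5]
opening: 0.0852
```

```bash
python3 -c "
from h import *
goal(.638,.2547,.127,.058)"
```

```text
t 13.15 pos [0.6375 0.2515 0.1946] yaw 0.05757679661863789 F [-0.7291 -0.964   0.5241] open 0.08521114873992022 
 shift [ 0.0676  0.0005 -0.0032] turn [-0.0243  0.0061 -0.1366] q [ 0.2933  0.3994  1.0648 -0.0007  1.6752  0.2357]
```

send_rows(
  commands=[
    [0.02, 0, -0.003, 0, 0, 0, 1],
    [0.025, 0, 0, 0, 0, 0, 1],
    [0.012, 0, 0, 0, 0, 0, 1],
    [0, 0, 0, 0, 0, 0, 1],
    [0, 0, 0, 0, 0, 0, 1],
  ],
)

```text
time: 13.57
eef_pos: [0.6396, 0.2536, 0.1429]
ee_rot: [1.173, 1.229, -1.158]
force: [-0.5, 1.0, 0.8]
opening: 0.0852
```

```bash
python3 -c "
from h import *
goal(.638,.2547,.127,.058)"
```

```text
t 13.57 pos [0.6396 0.2536 0.1429] yaw 0.05772110253602279 F [-0.5091  0.9911  0.7603] open 0.08515644553838296 
 shift [ 0.0159 -0.0017 -0.0011] turn [-0.0155 -0.0819 -0.6287] q [ 0.2958  0.4158  1.145  -0.0012  1.5698  0.238 ]
```

send_rows(
  commands=[
    [0.008, -0.002, -0.001, 0, -0.1, -0.6, 1],
    [0.008, 0, 0, 0, 0, 0, 1],
    [0, 0, 0, 0, 0, 0, 1],
    [0, 0, 0, 0, 0, 0, 1],
  ],
)

```text
time: 13.9
eef_pos: [0.6394, 0.255, 0.1303]
ee_rot: [1.17, 1.232, -1.162]
force: [-0.3, -0.4, 0.4]
opening: 0.0855
```

```bash
python3 -c "
from h import *
goal(.638,.2547,.127,.058)"
```

```text
t 13.9 pos [0.6394 0.255  0.1303] yaw 0.05775475667701269 F [-0.2838 -0.3529  0.4169] open 0.08545557477367285 
 shift [ 0.0033 -0.0015  0.0002] turn [-0.0139 -0.0634 -0.3466] q [ 0.2973  0.4258  1.1564 -0.0004  1.5532  0.2395]
```

send_rows(
  commands=[
    [0.003, -0.001, 0, 0, 0, -0.3, 1],
    [0, 0, 0, 0, 0, 0, 1],
    [0, 0, 0, 0, 0, 0, 0.3],
    [0, 0, 0, 0, 0, 0, 0.3],
    [0, 0, 0, 0, 0, 0, 0.3],
    [0, 0, 0, 0, 0, 0, 0.3],
    [0, 0, 0, 0, 0, 0, 0.3],
    [0, 0, 0, 0, 0, 0, 0.3],
    [0, 0, 0, 0, 0, 0, 0.3],
    [0, 0, 0, 0, 0, 0, 0.3],
  ],
  squeeze=60,
)

```text
time: 14.73
eef_pos: [0.6392, 0.2552, 0.1291]
ee_rot: [1.17, 1.235, -1.163]
force: [0.2, 0.2, -0.3]
opening: 0.033
```

```bash
python3 -c "
from h import *
goal(.638,.2547,.127,.058)"
```

```text
t 14.73 pos [0.6392 0.2552 0.1291] yaw 0.05786141219037982 F [ 0.1891  0.2095 -0.3029] open 0.03297783047819233 
 shift [ 0.0021 -0.0013  0.0004] turn [-0.0078 -0.1065 -0.2039] q [0.2971 0.4277 1.1561 0.001  1.5538 0.2392]
```

send_rows(
  commands=[
    [-0.01, 0, 0, 0, 0, 0, 0.2],
    [-0.02, 0, 0, 0, 0, 0, 0.2],
    [-0.02, 0, 0, 0, 0, 0, 0.2],
    [-0.025, 0, 0, 0, 0, 0, 0.2],
    [-0.025, 0, 0, 0, 0, 0, 0.2],
    [-0.02, 0, 0, 0, 0, 0, 0.2],
    [0, 0, 0, 0, 0, 0, 0.2],
    [0, 0, 0, 0, 0, 0, 0.2],
  ],
)

```text
time: 15.4
eef_pos: [0.6367, 0.2544, 0.252]
ee_rot: [1.163, 1.24, -1.171]
force: [-0.0, 0.4, -1.9]
opening: 0.0335
```

```bash
cat > k.py <<'E'
from h import *
# column pose seen by the side/scene cameras: top square and overall axis
for c in ['side','scene']:
    im,d,cm=shot(c);W=cloud(c,d,cm);r=manip.trace(c,'column')
    s=manip.sense();M=R.from_rotvec(s['ee_rot']).as_matrix()
    if not r: print(c,'none');continue
    m=r[0]['pixels'];p=W[m];p=p[~np.isnan(p[:,0])]
    p=p[np.hypot(*(p[:,:2]-s['eef_pos'][:2]).T)<.06]
    print(c,round(r[0]['p'],2),r[0]['box'],len(p),'z',np.percentile(p[:,2],[1,99]),'mean',p.mean(0))
    np.savez(f'{c}_col.npz',im=im,d=d,m=m)
E
python3 k.py;python3 -c "
from h import *
goal(.533,-.2455,.24,.712)"
```

```text
side 0.75 [125.9, 178.7, 174.0, 256.2] 1846 z [0.1548 0.287 ] mean [0.6264 0.2664 0.2156]
scene 0.84 [349.0, 102.3, 377.7, 152.9] 681 z [0.1574 0.2895] mean [0.6425 0.2413 0.2196]
t 15.6 pos [0.6359 0.2541 0.2492] yaw 0.05789662723877103 F [ 0.6402 -0.3693 -1.2671] open 0.03323399299572167 
 shift [ 0.0115 -0.1315  0.4928] turn [-37.4765  -0.1099   0.6232] q [0.2969 0.4032 0.9523 0.001  1.7969 0.2392]
```

send_rows(
  commands=[
    [-0.002, -0.004, 0.015, 0, 0, 0, 0.2],
    [-0.002, -0.008, 0.03, 0, 0, 0, 0.2],
    [-0.002, -0.008, 0.03, 0, 0, 0, 0.2],
    [-0.002, -0.008, 0.03, 0, 0, 0, 0.2],
    [0, -0.008, 0.03, 0, 0, 0, 0.2],
    [0, -0.004, 0.015, 0, 0, 0, 0.2],
    [0, 0, 0, 0, 0, 0, 0.2],
  ],
)

```text
time: 16.18
eef_pos: [0.5985, 0.0978, 0.2413]
ee_rot: [1.14, 1.262, -1.192]
force: [0.3, 0.6, -0.7]
opening: 0.0333
```

```bash
python3 -c "
from h import *
goal(.533,-.2455,.24,.058)"
```

```text
t 16.18 pos [0.5985 0.0978 0.2413] yaw 0.06359403999017156 F [ 0.3281  0.6427 -0.6525] open 0.033287484448589526 
 shift [ 0.006  -0.0871  0.3384] turn [0.325  0.2479 2.1569] q [ 0.0706  0.2402  1.1766 -0.004   1.7625  0.0062]
```

send_rows(
  commands=[
    [-0.003, -0.004, 0.015, 0, 0.2, 2, 0.2],
    [-0.002, -0.008, 0.03, 0, 0, 0, 0.2],
    [-0.002, -0.008, 0.03, 0, 0, 0, 0.2],
    [-0.002, -0.008, 0.03, 0, 0, 0, 0.2],
    [-0.002, -0.008, 0.03, 0, 0, 0, 0.2],
    [0, -0.004, 0.015, 0, 0, 0, 0.2],
    [0, 0, 0, 0, 0, 0, 0.2],
  ],
)

```text
time: 16.77
eef_pos: [0.5643, -0.0551, 0.2398]
ee_rot: [1.152, 1.261, -1.17]
force: [-0.4, 0.4, -1.6]
opening: 0.0335
```

```bash
python3 -c "
from h import *
goal(.533,-.2455,.24,.058)"
```

```text
t 16.77 pos [ 0.5643 -0.0551  0.2398] yaw 0.06946091303587265 F [-0.3767  0.3732 -1.6215] open 0.03345515916818356 
 shift [-0.0005 -0.0444  0.1877] turn [ 0.6528 -0.3689  1.179 ] q [-0.1979  0.1392  1.2971  0.0009  1.7269 -0.2672]
```

send_rows(
  commands=[
    [-0.003, -0.004, 0.015, 0, -0.3, 1.1, 0.2],
    [-0.003, -0.008, 0.032, 0, 0, 0, 0.2],
    [-0.002, -0.008, 0.032, 0, 0, 0, 0.2],
    [-0.002, -0.008, 0.032, 0, 0, 0, 0.2],
    [-0.002, -0.008, 0.032, 0, 0, 0, 0.2],
    [0, -0.006, 0.025, 0, 0, 0, 0.2],
    [0, 0, 0, 0, 0, 0, 0.2],
  ],
)

```text
time: 17.35
eef_pos: [0.5356, -0.2212, 0.2413]
ee_rot: [1.153, 1.266, -1.15]
force: [0.8, 1.3, -0.4]
opening: 0.0335
```

send_rows(
  commands=[
    [0, 0, 0, -4, 0, 0, 0.2],
    [0, 0, 0, -6, 0, 0, 0.2],
    [0, 0, 0, -6, 0, 0, 0.2],
    [0, 0, 0, -6, 0, 0, 0.2],
    [0, 0, 0, -6, 0, 0, 0.2],
    [0, 0, 0, -6, 0, 0, 0.2],
    [0, 0, 0, -3, 0, 0, 0.2],
    [0, 0, 0, 0, 0, 0, 0.2],
    [0, 0, 0, 0, 0, 0, 0.2],
  ],
)

```text
time: 18.1
eef_pos: [0.5401, -0.2065, 0.2299]
ee_rot: [0.646, 1.514, -0.613]
force: [-0.2, -0.6, -1.6]
opening: 0.033
```

```bash
python3 -c "
from h import *
goal(.533,-.2455,.21,.712)"
```

```text
t 18.1 pos [ 0.5401 -0.2065  0.2299] yaw 0.7690109626524775 F [-0.2241 -0.6197 -1.5843] open 0.033028685768099635 
 shift [ 0.0188 -0.0323  0.0238] turn [ 3.2721 -2.3101 -0.2345] q [-0.4734  0.1756  1.2755  0.0181  1.7268 -1.24  ]
```

send_rows(
  commands=[
    [0, -0.016, 0.012, 1.6, -1.2, -0.1, 0.2],
    [0, -0.016, 0.012, 1.6, -1.1, -0.1, 0.2],
    [0, 0, 0, 0, 0, 0, 0.2],
    [0, 0, 0, 0, 0, 0, 0.2],
    [0, 0, 0, 0, 0, 0, 0.2],
  ],
)

```text
time: 18.52
eef_pos: [0.5343, -0.2437, 0.2266]
ee_rot: [0.675, 1.466, -0.671]
force: [-0.3, 0.5, -1.6]
opening: 0.0334
```

```bash
python3 -c "
from h import *
goal(.533,-.2455,.2,.712)"; python3 k.py
python3 - <<'E'
from h import *
z=np.load('side_col.npz');im=z['im'].copy()
c=im[90:215,235:345,::-1];cv2.imwrite('pics/s2.png',cv2.resize(c,(528,600),interpolation=3))
E
```

```text
t 18.52 pos [ 0.5343 -0.2437  0.2266] yaw 0.7094250653449539 F [-0.3033  0.5212 -1.5955] open 0.03344478380474251 
 shift [ 0.0265 -0.0022  0.0006] turn [-0.1474 -0.1697 -0.1008] q [-0.5259  0.1728  1.2848  0.0027  1.6863 -1.2351]
side 0.71 [280.4, 88.8, 306.6, 142.6] 778 z [0.133  0.2621] mean [ 0.5283 -0.2289  0.1931]
scene 0.66 [182.5, 159.5, 209.8, 203.5] 703 z [0.1324 0.2953] mean [ 0.5464 -0.2504  0.1975]
```

View pics/s2.png

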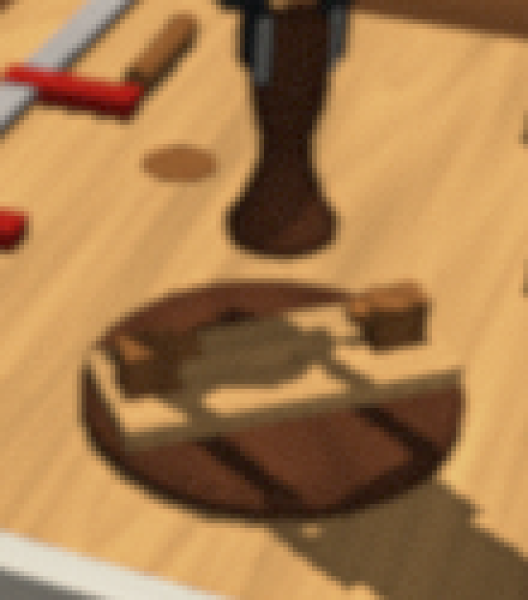

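The side view shows the column upright at (285,130), hovering over the base centre, with the seated block at (390,315), tongue inward like the fitted one. Next I'll descend part way and then measure tilt and offset.

send_rows(
  commands=[
    [0.015, -0.002, 0, -0.1, -0.1, 0, 0.2],
    [0.015, 0, 0, 0, 0, 0, 0.2],
    [0.01, 0, 0, 0, 0, 0, 0.2],
    [0, 0, 0, 0, 0, 0, 0.2],
    [0, 0, 0, 0, 0, 0, 0.2],
    [0, 0, 0, 0, 0, 0, 0.2],
  ],
)

```text
time: 19.22
eef_pos: [0.5344, -0.2436, 0.1874]
ee_rot: [0.671, 1.462, -0.667]
force: [-0.8, 0.5, -1.8]
opening: 0.0331
```

```bash
cat > t.py <<'E'
from h import *
goal(.533,-.2455,.157,.712)
A=[];b={}
s=manip.sense()['eef_pos']
B0=np.array([.533,-.2455])
for c in ['side','scene']:
    im,d,cm=shot(c);W=cloud(c,d,cm);r=manip.trace(c,'column');m=r[0]['pixels']
    T=np.array(cm['pose']);a=T[:2,0]/np.linalg.norm(T[:2,0])
    u=(W[...,:2]-B0)@a;z=W[...,2]
    print(c,'tcp lateral',(s[:2]-B0)@a)
    ok=m&(np.abs(u)<.06)
    print(' zmin',np.percentile(z[ok],[0.5,2]))
    o=z[ok].min()
    for h0,h1 in [(0,.012),(.014,.03),(.03,.05),(.05,.08),(.095,.115)]:
        k=ok&(z>s[2]-.111+h0)&(z<s[2]-.111+h1)
        # per image row mid-line
        mids=[]
        for row in np.unique(np.where(k)[0]):
            x=u[row][k[row]]
            if len(x)>5: mids.append((x.min()+x.max())/2)
        print('  h',h0,h1,k.sum(),'mid',np.median(mids) if mids else None)
    # reference: base blocks midpoint
    p=sel(W,.43,.52,-.34,-.25,.060,.072);q=sel(W,.55,.65,-.25,-.15,.060,.072)
    print('  blocks',rect(p[:,:2])[0],rect(q[:,:2])[0])
    p=sel(W,.38,.7,-.4,-.1,.018,.041);e=cv2.minEnclosingCircle((p[:,:2]*1000).astype(np.float32));print('  disc',e,'lat',(np.array(e[0])/1000-B0)@a)
E
python3 t.py
```

```text
t 19.22 pos [ 0.5344 -0.2436  0.1874] yaw 0.7140900589249743 F [-0.8492  0.5319 -1.7558] open 0.03314688489307653 
 shift [ 0.0304 -0.0024  0.0005] turn [ 0.1195  0.1273 -0.2166] q [-0.5258  0.1795  1.3543  0.0029  1.6044 -1.2398]
side tcp lateral -0.001997504508060222
 zmin [0.0011 0.089 ]
  h 0 0.012 0 mid None
  h 0.014 0.03 131 mid -0.00367247822545899
  h 0.03 0.05 146 mid -0.0026273741491808643
  h 0.05 0.08 123 mid -0.0029824881241076236
  h 0.095 0.115 107 mid -0.0024507765458237235
  blocks [ 0.4762 -0.2939] [ 0.5908 -0.197 ]
  disc ((532.8045654296875, -242.74794006347656), 120.624267578125) lat -0.0008769448891975912
scene tcp lateral 0.0023478384261258647
 zmin [0.0967 0.0994]
  h 0 0.012 0 mid None
  h 0.014 0.03 79 mid 0.0023092784119608783
  h 0.03 0.05 156 mid 0.0018313572851024122
  h 0.05 0.08 103 mid 0.0029667645407486206
  h 0.095 0.115 68 mid 0.002804195682741026
  blocks [ 0.4766 -0.2952] [ 0.5896 -0.1967]
  disc ((534.1083984375, -245.03076171875), 121.99842834472656) lat 0.0009717674496224883
```

send_rows(
  commands=[
    [0.006, -0.0025, 0.0005, 0.1, 0.1, -0.2, 0.2],
    [0.006, 0, 0, 0, 0, 0, 0.2],
    [0.005, 0, 0, 0, 0, 0, 0.2],
    [0, 0, 0, 0, 0, 0, 0.2],
    [0, 0, 0, 0, 0, 0, 0.2],
  ],
)

```text
time: 19.83
eef_pos: [0.5335, -0.2466, 0.1707]
ee_rot: [0.67, 1.46, -0.671]
force: [-0.1, -0.3, -1.7]
opening: 0.0331
```

```bash
python3 -c "
from h import *
goal(.533,-.2455,.159,.712)"
```

```text
t 19.83 pos [ 0.5335 -0.2466  0.1707] yaw 0.7117458717834574 F [-0.118  -0.3275 -1.7189] open 0.033134817987743675 
 shift [ 0.0117  0.0003 -0.0012] turn [-0.0147  0.2444 -0.0664] q [-0.5293  0.1866  1.3793 -0.0003  1.5712 -1.241 ]
```

send_rows(
  commands=[
    [0.006, 0, -0.001, 0, 0.2, 0, 0.2],
    [0.005, 0, 0, 0, 0, 0, 0.2],
    [0, 0, 0, 0, 0, 0, 0.2],
    [0, 0, 0, 0, 0, 0, 0.2],
    [0, 0, 0, 0, 0, 0, 0.2],
    [0, 0, 0, 0, 0, 0, 0.2],
  ],
)

```text
time: 20.33
eef_pos: [0.5325, -0.2456, 0.1577]
ee_rot: [0.672, 1.465, -0.67]
force: [-0.3, 0.0, -1.0]
opening: 0.0331
```

```bash
python3 t.py
python3 - <<'E'
from h import *
im,d,cm=shot('scene');a=im[150:260,150:255,::-1]
b=manip.capture('side')[0][110:215,240:340,::-1]
o=np.hstack([cv2.resize(a,(400,419),interpolation=3),cv2.resize(b,(400,419),interpolation=3)]);cv2.imwrite('pics/f1.png',o)
W=cloud('scene',d,cm)
for n in ['level','tin','sander','driver']:
    r=manip.trace('scene',n) if 0 else None
E
```

```text
t 20.33 pos [ 0.5325 -0.2456  0.1577] yaw 0.7117670959660428 F [-0.2532  0.0312 -0.9538] open 0.03312138574660601 
 shift [0.0007 0.0004 0.0002] turn [-0.0133 -0.0548 -0.0447] q [-0.5294  0.1932  1.3977  0.001   1.5514 -1.2411]
side tcp lateral 0.00047297064741335103
 zmin [0.0594 0.0624]
  h 0 0.012 0 mid None
  h 0.014 0.03 125 mid 0.0005358295675717733
  h 0.03 0.05 137 mid 0.0009290195781940236
  h 0.05 0.08 115 mid -0.00014932106853162222
  h 0.095 0.115 105 mid -0.0008414978377323384
  blocks [ 0.4757 -0.2932] [ 0.5817 -0.204 ]
  disc ((533.2276000976562, -241.60305786132812), 121.35900115966797) lat -0.0017073884748689129
scene tcp lateral -0.000320050556137591Traceback (most recent call last):
  File "t.py", line 12, in <module>
    print(' zmin',np.percentile(z[ok],[0.5,2]))
                  ~~~~~~~~~~~~~^^^^^^^^^^^^^^^
    return _quantile_unchecked(
        a, q, axis, out, overwrite_input, method, keepdims, weights)
    return _ureduce(a,
                    func=_quantile_ureduce_func,
    ...<5 lines>...
                    overwrite_input=overwrite_input,
                    method=method)
    r = func(a, **kwargs)
    result = _quantile(arr,
                       quantiles=q,
    ...<2 lines>...
                       out=out,
                       weights=wgt)
    slices_having_nans = np.isnan(arr[-1, ...])
                                  ~~~^^^^^^^^^
IndexError: index -1 is out of bounds for axis 0 with size 0
```

View pics/f1.png

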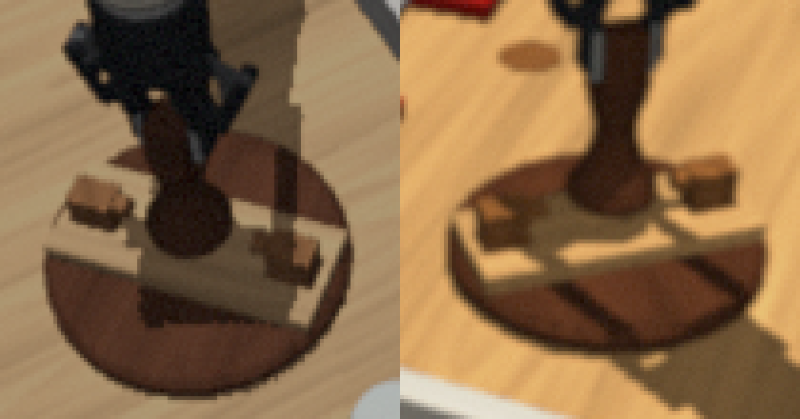

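Both views show the foot hovering centred over the mortise, at about (190,215) on the left and (612,190) on the right, with the block tongues pointing inward on either side. I'll let it settle, run a final check on the bystanders, then hand in.

send_rows(
  commands=[
    [0, 0, 0, 0, 0, 0, 0.2],
    [0, 0, 0, 0, 0, 0, 0.2],
    [0, 0, 0, 0, 0, 0, 0.2],
  ],
)

```text
time: 20.88
eef_pos: [0.5327, -0.2457, 0.1582]
ee_rot: [0.672, 1.464, -0.67]
force: [0.8, 0.1, -0.8]
opening: 0.0333
```

Run:
```python
from h import *
goal(.533,-.2455,.158,.712)
c='scene';im,d,cm=shot(c);W=cloud(c,d,cm);im0,d0,cm0=load(c);W0=cloud(c,d0,cm0)
for n,b in [('level',(.2,.8,-.08,.08,.055,.068)),('tin',(.7,.85,-.28,-.13,.07,.1)),('sander',(.28,.45,-.52,-.35,.015,.035)),('driver',(.68,.92,.05,.15,.008,.04))]:
    print(n,rect(sel(W0,*b)[:,:2]),rect(sel(W,*b)[:,:2]))
p=sel(W,.43,.52,-.34,-.25,.060,.072);print(p[:,2].mean(),rect(p[:,:2]))
s=manip.sense();print(s['qvel'],s['opening'],s['eef_pos'])
```

```text
t 20.88 pos [ 0.5327 -0.2457  0.1582] yaw 0.7118107978122782 F [ 0.7874  0.1017 -0.837 ] open 0.033282608414237205 
 shift [0.0002 0.0004 0.0001] turn [-0.0108 -0.0082 -0.0605] q [-0.5294  0.1927  1.3972  0.001   1.5515 -1.2412]
level (array([0.4915, 0.008 ]), 408.499755859375, 29.55080223083496, np.float64(-0.02843177463963144)) (array([0.4928, 0.0075]), 404.7731018066406, 28.61964988708496, np.float64(-0.028628449086133795))
tin (array([ 0.7725, -0.203 ]), 72.05400848388672, 71.47528076171875, np.float64(-0.5282126356078339)) (array([ 0.7732, -0.2034]), 71.60417938232422, 71.57184600830078, np.float64(0.41249119557748865))
sander (array([ 0.3549, -0.4358]), 104.1002197265625, 61.4763069152832, np.float64(-0.5993334843618632)) (array([ 0.3548, -0.4364]), 104.29412841796875, 63.148658752441406, np.float64(-0.6089956325337524))
driver (array([0.7932, 0.0896]), 224.3511199951172, 68.82890319824219, np.float64(-0.15060681965005207)) (array([0.7768, 0.0821]), 200.30369567871094, 86.6630630493164, np.float64(-0.30175918784940686))
0.06685766088146797 (array([ 0.4767, -0.2955]), 50.09873580932617, 28.895328521728516, np.float64(0.7360627713085941))
[ 0.0008  0.001   0.0015 -0.0005 -0.0015  0.0008] 0.033142263431420724 [ 0.5327 -0.2457  0.1582]
```

Run:
```python
from h import *
r=manip.trace('scene','driver');print(r[0]['p'],r[0]['box'],'(start 342.9,217.0,365.3,257.5)')
print(manip.sign_off())
```

```text
0.77 [334.8, 198.5, 365.9, 257.0] (start 342.9,217.0,365.3,257.5)
the job is handed in; nothing more can be done
None
```

I seated the brace block in the empty pocket and released it. I then carried the column over the level and handed the job in with it held about 10–11 mm above the mortise. The hand-in reports no verdict.

**Last checks:**
- **Block:** before the column move, its top stood level with the fitted block's in all three cameras. It sits about 82 mm from the base centre, with its tongue pointing in towards the mortise.
- **Column position:** the gripper centre is within 0.5 mm and 0.01 rad of my mortise estimate. The cameras agree on that estimate to about 1–2 mm. The side camera shows the column upright and in line with the gripper to about 1 mm.
- **Column grip and height:** the grip is holding at a 33 mm opening and the arm is still. The tenon end is at about 47 mm above the bench, worked out from the gripper height because the tenon itself was not visible. The force readings showed no sign of contact.
- **Bystanders:** level, tin and sanding block are within about 1.5 mm of where they started.

**Checks that failed or disagreed:**
- The screwdriver's crude depth box disagreed with its start, probably because it caught other points. Its network outline still matches at the handle end, but this time it also included the shaft, which the first outline left out. The arm never went near it.
- The final scene-camera check of the column's axis failed because the network did not return the column there. That alignment therefore rests on the side camera, the picture and the arm's own pose reading.

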